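Put three bonsai pots back on their own display boards

TASK

The three little clay bonsai pots each stand on the wrong display board. Move each onto the middle of the board of its own shape (round on round, square on square, oblong on oblong), upright and with straight sides parallel to the board's, using the empty turntable as the spare spot on the way. Set the pots down gently, never drop them or stand them on the bare bench, and leave the jar, the bottle and the shears where they are.

Things in the scene. Friction and masses are not known exactly. Their poses are not given: they have to be found in the camera images.
- round_pot: round empty unglazed clay pot, open at the top: 56 mm outside diameter with upright walls from 10 mm to 50 mm height, 4 mm wall, narrower foot below, 50 mm tall, about 0.15 kg, loose. Origin: centre of its underside, z up. At the start it stands on a board that is not its own.
- square_pot: square empty unglazed clay pot, open at the top: 54 x 54 mm outside, 48 mm tall, upright 5 mm walls from 8 mm height (on four small feet), about 0.17 kg, loose. Origin: centre of its underside, z up, x and y square to its sides. At the start it stands on a board that is not its own.
- oblong_pot: oblong (rectangular) empty unglazed clay pot, open at the top: 50 mm along its x, 86 mm along its y, 42 mm tall, upright 5 mm walls from 8 mm height (on four small feet), about 0.20 kg, loose. Origin: centre of its underside, z up. At the start it stands on a board that is not its own.
- round_board: round dark wooden display board, 112 mm diameter, 20 mm thick, flat top, fixed to the bench. Origin: centre of its underside, on the bench. Home of the round pot.
- square_board: square dark wooden display board, 104 x 104 mm, 20 mm thick, flat top, fixed to the bench, turned somewhat. Origin: centre of its underside; x and y square to its sides. Home of the square pot.
- oblong_board: oblong dark wooden display board, 92 mm along its x, 136 mm along its y, 20 mm thick, flat top, fixed to the bench, turned somewhat. Origin: centre of its underside. Home of the oblong pot.
- turntable: bare-metal potting turntable, empty at the start: a flat disc of 120 mm diameter whose top is 40 mm above the bench, on a dark foot; it is locked and does not turn. Origin: centre of its underside, on the bench. The spare spot.
- jar: bystander: low closed jar with a white cap, 48 mm diameter, 42 mm tall, loose. Origin: centre of its underside. Stands among the boards; not to be moved.
- feed_bottle: bystander: green bottle with a yellow cap, 48 mm diameter, 115 mm tall, loose. Origin: centre of its underside. Stands beyond the boards; not to be moved.
- shears: bystander: black steel bonsai shears lying flat, about 165 mm long along their x, 65 mm wide over the finger loops, 10 mm high, loose. Origin: under the pivot; the blades point to +x. Not to be moved.
Not all that is in view belongs to the job. Leave any green or yellow look-alike of the round_pot alone.

How it is judged:
On the way:
1. one of the pots has been set down upright on the turntable and let go (((horizontal distance between round_pot and turntable below 0.04 m and z of round_pot in the frame of turntable between 0.035 and 0.045 m and angle between round_pot's own z axis and vertical below 0.1 rad and linear speed of round_pot below 0.03 m/s and contact force between the fingers and round_pot below 0.1 N) or (horizontal distance between square_pot and turntable below 0.04 m and z of square_pot in the frame of turntable between 0.035 and 0.045 m and angle between square_pot's own z axis and vertical below 0.1 rad and linear speed of square_pot below 0.03 m/s and contact force between the fingers and square_pot below 0.1 N) or (horizontal distance between oblong_pot and turntable below 0.04 m and z of oblong_pot in the frame of turntable between 0.035 and 0.045 m and angle between oblong_pot's own z axis and vertical below 0.1 rad and linear speed of oblong_pot below 0.03 m/s and contact force between the fingers and oblong_pot below 0.1 N))), for 0.2 s.
At the end, for the whole second after the job is handed in: Each pot stands upright (within 0.1 rad), let go and at rest on the board of its own shape, its centre within 15 mm of the board's; the square and the oblong pot have their sides parallel to their board's within 0.26 rad (the square pot any of its four ways round, the oblong one either way) (horizontal distance between round_pot and round_board below 0.015 m and z of round_pot in the frame of round_board between 0.015 and 0.025 m and angle between each of round_pot, square_pot, oblong_pot's own z axis and vertical below 0.1 rad and linear speed of each of round_pot, square_pot, oblong_pot below 0.03 m/s and contact force between the fingers and round_pot below 0.1 N and horizontal distance between square_pot and square_board below 0.015 m and z of square_pot in the frame of square_board between 0.015 and 0.025 m and contact force between the fingers and square_pot below 0.1 N and horizontal distance between oblong_pot and oblong_board below 0.015 m and z of oblong_pot in the frame of oblong_board between 0.015 and 0.025 m and contact force between the fingers and oblong_pot below 0.1 N and (angle between the x axis of square_pot and the x axis of square_board, either way round below 0.26 rad or angle between the x axis of square_pot and the y axis of square_board, either way round below 0.26 rad) and angle between the y axis of oblong_pot and the y axis of oblong_board, either way round below 0.26 rad); the robot touches nothing.
It fails at once if a pot is stood on or falls to the bare bench (height (world z) of any of round_pot, square_pot, oblong_pot below 0.012 m).
It fails at once if a pot is dropped (falls freely faster than 0.6 m/s) ((linear speed of round_pot above 0.6 m/s and contact force between the fingers and round_pot below 0.05 N) or (linear speed of square_pot above 0.6 m/s and contact force between the fingers and square_pot below 0.05 N) or (linear speed of oblong_pot above 0.6 m/s and contact force between the fingers and oblong_pot below 0.05 N)).
It fails at once if the jar is moved more than 30 mm or tipped (distance of jar from where it was at the start of the episode above 0.03 m or angle between jar's own z axis and vertical above 0.5 rad).
It fails at once if the feed bottle is moved more than 30 mm or tipped (distance of feed_bottle from where it was at the start of the episode above 0.03 m or angle between feed_bottle's own z axis and vertical above 0.5 rad).
It fails at once if the shears is moved more than 30 mm or tipped (distance of shears from where it was at the start of the episode above 0.03 m or angle between shears's own z axis and vertical above 0.5 rad).
It also fails if it takes over 83 s, if anything falls off the work surface, if the arm or the gripper's body presses on something with over 40 N, if the wrist force passes 120 N, or if a joint passes its speed limit or range.

ROBOT

A 6-joint arm with a two-finger parallel gripper is mounted at the origin on the work surface. World frame = base frame: x ahead of the robot, y to its left, z up, the work surface at z = 0. Lengths are in m, angles in rad, forces in N, time in s.
With the tool pointing down it reaches from about 0.425 to 0.925 m from the base axis. Payload 12.5 kg.
Tool frame: the origin (TCP) lies between the finger pads; the fingertips stand 14 mm ahead of it and the grasp point (between the pads) lies 5 mm behind it; z points along the fingers, y is the direction in which the jaws open and shut (so a half turn about z gives the same grasp; the last joint's range is limited). The gripper opens to 85 mm and grips with 20 to 120 N. Pads are 22 mm wide; open, the fingers measure 114 mm over their backs; the gripper's body (76 mm by 85 mm) begins 54 mm behind the grasp point. The pads swing forward as they close: fully open they stand 13 mm farther back than shut.
Start: joints at [-1.367, 0.491, 1.559, -0, 1.092, -0.106], TCP at [0.191, -0.595, 0.245] pointing down, gripper open.
Joint ranges: [-3.1, 3.1], [-0.84, 2.19], [0.05, 2.79], [-1.13, 4.28], [0.06, 2.93], [-2.69, 2.69]. Speed limits (rad/s): [2.22, 2.22, 2.79, 3.14, 3.14, 3.14].

INTERFACE

Orientations are given as a rotation vector (axis times angle).
In Python, from station import * gives the robot as it stands.
- The arm moves only by the tool jog_arm, never from a script. Its arguments are lists of equal length, an entry for each row: "translation": the shift along the tool's x, y, z in m, a list of three; "dr": the turn, a rotation vector about the tool's x, y, z in rad, a list of three; "fingers": the finger opening in m, from 0 to 0.0854. In form: {"translation": [[x, y, z], ...], "dr": [[wx, wy, wz], ...], "fingers": [fingers, ...]}. A call has exactly 5 rows; each row shifts and turns the commanded pose from where the row before left it, along the tool's axes as they then stand; what a row does not reach is not made up. A row lasts 1/10 s, in which the tool goes at most 50 mm and 8.59 degrees, less where a joint would pass 70% of its speed; a pose out of reach is approached as far as the arm can. A call with a gripper value outside its range is refused whole. The fingers move at their own pace and stop on an object; "squeeze" is the grip in N (left out, the last holds). Time passes only in rows, so rows that do not move let the fingers close, or fill a call up. It gives the time, the measured TCP pose, the force and the opening at its end, in the units of the state.
- sense(): the state, without advancing time (a new reading comes with each control period).
- read_camera(name): name is "scene" or "top"; returns a dict with "frame" (384x512x3 uint8, red, green, blue), "z_map" (384x512 float32, m along the optical axis (not along the pixel's ray), 0 where there is no reading), "vertical_fov" (degrees; the focal length in pixels is half the picture's height over the tangent of half this angle, whatever the lens; pixels are square), "cx", "cy" (the principal point, pixels), "dist" ([k1, k2, p1, p2, k3] as OpenCV has them; the pictures are not rectified), "position" and "rotation" of the camera in the world. Camera axes: x right, y down, z forward; pixel columns grow to the right and rows downward; lengths in m; the calibration is good to about 2 mm. A picture is of the moment at which its call begins.
- finish_job(): hands the job in, once; it reports no verdict.
The state is a dict: "time_s": time; "q": joint angles; "joint_vel": joint speeds; "effort": joint torques, N m; "ee_pos": TCP position; "orientation": TCP orientation; "ft_force": force on the tool from outside, world axes, zero at the start; "torque": the same for the moment, N m; "gripper_width": finger opening in m.
Only numpy, scipy, OpenCV 4.12 (cv2) and the standard library are available. Lean on these libraries where they do the work, as an engineer would, in place of code of your own. Each camera call takes 0.05 s, during which the arm holds its last target.

## Working session

There is one attempt and no reset: what is moved stays moved. The work goes in short steps, Python scripts to look and compute and a tool call to move; the robot and the scene stay as the last step left them, time stands still between calls to the robot, and variables do not carry over. Pictures are saved under pics/ and viewed, and the job is handed in when it is done.

Besides the shell and the picture viewer there is one more tool, called in YAML: its name, and indented under it one key for each argument. jog_arm: Moves the arm, as the interface text tells. Its arguments: {"type":"object","properties":{"translation":{"type":"array"},"dr":{"type":"array"},"fingers":{"type":"array"},"squeeze":{"type":"number"}},"required":["translation","dr","fingers"]}

```bash
ls; mkdir -p pics; python3 - <<'E'
from station import *
import cv2,numpy as np
s=sense(); print({k:np.round(v,3) for k,v in s.items()})
for n in("top","scene"):
    c=read_camera(n); cv2.imwrite(f"pics/{n}0.png",c["frame"][:,:,::-1]); np.save(f"pics/{n}0.npy",c,allow_pickle=True)
    print(n,{k:v for k,v in c.items() if k not in("frame","z_map")})
E
```

```text
pics
{'time_s': np.float64(0.0), 'q': array([-1.367,  0.492,  1.559, -0.   ,  1.092, -0.106]), 'joint_vel': array([-0.001, -0.002,  0.001,  0.001, -0.001, -0.001]), 'effort': array([ 2.0000e-03, -6.1845e+01, -2.6159e+01, -0.0000e+00,  4.0000e-03,
       -0.0000e+00]), 'ee_pos': array([ 0.191, -0.595,  0.245]), 'orientation': array([-3.103, -0.485,  0.   ]), 'ft_force': array([ 0.01 ,  0.123, -0.131]), 'torque': array([-0.039,  0.016, -0.006]), 'gripper_width': np.float64(0.085)}
top {'vertical_fov': 52.137583157078126, 'cx': 259.073883461085, 'cy': 195.15864886699484, 'dist': array([0.01637196, 0.        , 0.        , 0.        , 0.        ]), 'position': array([ 0.45214364, -0.01441347,  1.01141296]), 'rotation': array([-2.19000094,  2.17411742, -0.10700476])}
scene {'vertical_fov': 49.528933989636975, 'cx': 257.78713279424284, 'cy': 188.376732134053, 'dist': array([-0.13895165,  0.        ,  0.        ,  0.        ,  0.        ]), 'position': array([1.43635458, 0.11608206, 0.99879795]), 'rotation': array([-1.67902508, -1.91030515,  0.76384092])}
```

View pics/top0.png

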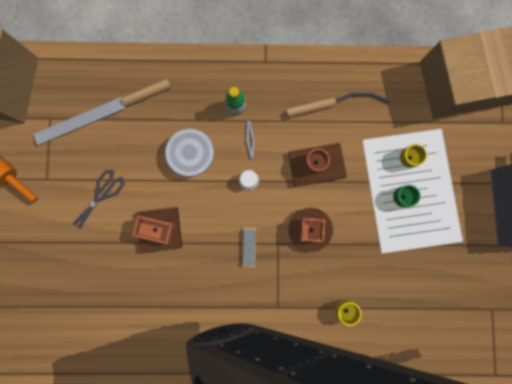

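View pics/scene0.png

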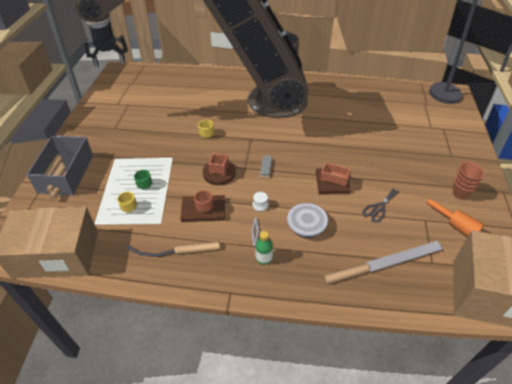

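The top view shows the round pot on the oblong board at (318,160), the square pot on the round board at (313,230) and the oblong pot on the square board at (155,230). The turntable is at (190,152), the jar at (249,180), the bottle at (235,98) and the shears at (98,197). The yellow and green look-alikes are on the right.

```bash
cat > h.py <<'E'
import cv2,numpy as np
from scipy.spatial.transform import Rotation as R
def cam(c):
    f=384/2/np.tan(np.radians(c["vertical_fov"])/2)
    K=np.array([[f,0,c["cx"]],[0,f,c["cy"]],[0,0,1]]); return K
def rays(c,px):
    u=cv2.undistortPoints(np.asarray(px,float).reshape(-1,1,2),cam(c),c["dist"]).reshape(-1,2)
    return np.c_[u,np.ones(len(u))]@R.from_rotvec(c["rotation"]).as_matrix().T
def onplane(c,px,z):
    d=rays(c,px); p=np.array(c["position"]); return p+d*((z-p[2])/d[:,2])[:,None]
def world(c):
    v,u=np.mgrid[:384,:512]; d=rays(c,np.c_[u.ravel(),v.ravel()])
    return (np.array(c["position"])+d*c["z_map"].ravel()[:,None]).reshape(384,512,3)
def load(n): return np.load(f"pics/{n}.npy",allow_pickle=True).item()
# pixel regions in top: name -> (u,v,r)
def rect(c,mask,z):
    cs,_=cv2.findContours(mask.astype(np.uint8),cv2.RETR_EXTERNAL,cv2.CHAIN_APPROX_NONE)
    k=max(cs,key=cv2.contourArea).reshape(-1,2)
    p=onplane(c,k,z)[:,:2]
    h=p
    (cx,cy),(w,hh),a=cv2.minAreaRect((h*1000).astype(np.float32)); (ex,ey),er=cv2.minEnclosingCircle((h*1000).astype(np.float32))
    return np.round([cx,cy,w,hh,a,ex,ey,er],1),len(k)
E
python3 - <<'E'
from h import *
for n in("top0","scene0"):
    c=load(n);W=world(c);z=W[:,:,2];hsv=cv2.cvtColor(c["frame"],cv2.COLOR_RGB2HSV)
    print(n)
    pts={"top0":dict(rp=(318,160),rpb=(338,178),sp=(313,230),spb=(296,236),op=(155,230),opb=(175,215),tt=(190,152),jar=(249,180),bench=(220,230),bot=(235,92)),
    "scene0":dict(rp=(204,197),rpb=(188,215),sp=(219,160),spb=(225,180),op=(336,170),opb=(335,188),tt=(308,220),jar=(261,196),bench=(290,200),bot=(264,238))}[n]
    for k,(u,v) in pts.items(): print(k,np.round(W[v,u],3),hsv[v,u])
    lo=hsv[(np.s_[200:260],np.s_[120:190]) if n=="top0" else (np.s_[150:200],np.s_[310:360])]
import cv2
c=load("top0");im=c["frame"][:,:,::-1]
cv2.imwrite("pics/topz.png",cv2.resize(im[80:260,70:370],None,fx=2.6,fy=2.6,interpolation=cv2.INTER_CUBIC))
E
```

```text
top0
rp [ 0.629 -0.174  0.028] [  9 144 103]
rpb [ 0.584 -0.225  0.022] [ 13 136  86]
sp [ 0.452 -0.159  0.036] [  8 132  83]
spb [ 0.452 -0.014  1.011] [ 11 136  62]
op [0.449 0.232 0.033] [ 4 86 68]
opb [0.487 0.187 0.017] [ 11 145  88]
tt [0.644 0.148 0.042] [113  14 161]
jar [0.574 0.001 0.043] [135   2 216]
bench [0.45  0.074 0.003] [ 15 130 157]
bot [0.773 0.034 0.114] [ 24 214 203]
scene0
rp [ 0.601 -0.169  0.041] [  8 130 116]
rpb [ 0.664 -0.207  0.023] [ 11 128  98]
sp [ 0.432 -0.155  0.043] [  9 132 120]
spb [ 0.502 -0.123  0.022] [ 11 131  78]
op [0.435 0.237 0.047] [  8 135 142]
opb [0.497 0.237 0.026] [  8 126  93]
tt [0.651 0.156 0.039] [135   6 168]
jar [0.578 0.006 0.045] [ 60   3 232]
bench [0.547 0.096 0.004] [ 14 116 167]
bot [0.786 0.041 0.112] [ 22 155 170]
```

View pics/topz.png

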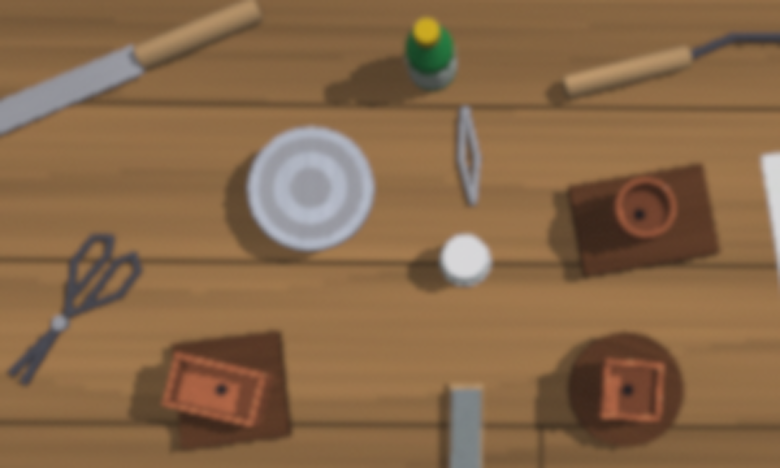

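```bash
cat > m.py <<'E'
from h import *
import sys
def measure(c,regions,dbg=None):
    W=world(c);z=cv2.medianBlur(W[:,:,2].astype(np.float32),3);z[c["z_map"]==0]=0
    W2=W[:,:,:2]
    out={}
    for n,(x,y,r,zlo,zhi,zp) in regions.items():
        near=np.hypot(W[:,:,0]-x,W[:,:,1]-y)<r
        m=near&(z>zlo)&(z<zhi)
        m8=cv2.morphologyEx(m.astype(np.uint8),cv2.MORPH_CLOSE,np.ones((3,3)))
        out[n]=rect(c,m8,zp)
        print(n,out[n],m.sum())
E
python3 - <<'E'
from m import *
c=load("top0")
measure(c,dict(
 rp=(.629,-.174,.06,.055,.1,.07), sp=(.452,-.159,.06,.054,.1,.068), op=(.449,.232,.08,.051,.1,.062),
 rb=(.455,-.155,.1,.011,.1,.02),sb=(.45,.21,.1,.011,.1,.02),ob=(.62,-.17,.12,.011,.1,.02),tt=(.644,.148,.1,.03,.1,.04),
 jar=(.574,.001,.05,.02,.1,.042)))
W=world(c);z=W[:,:,2]
cv2.imwrite("pics/z.png",cv2.resize((np.clip(z,0,.1)*2500).astype(np.uint8)[80:260,70:370],None,fx=2.6,fy=2.6,interpolation=cv2.INTER_NEAREST))
E
```

```text
rp (array([ 621.3, -167.1,   53.6,   54.3,   89.8,  621.1, -167.3,   28.8]), 64) 160
sp (array([ 452.1, -154.3,   55.4,   53.7,   86. ,  451.7, -154.6,   36. ]), 83) 207
op (array([450. , 232.3,  87.4,  50.2,  77. , 450.4, 232.9,  48. ]), 105) 275
rb (array([ 453.8, -155.8,  109.7,  109.3,   45. ,  452.9, -156.1,   56. ]), 123) 1538
sb (array([449.2, 232.9, 103.4, 120.6,   7.4, 449.4, 226.5,  71.1]), 163) 1827
ob (array([ 618.7, -173.8,   92.5,  136.4,   10.3,  618.6, -173.6,   79.3]), 168) 1935
tt (array([643.1, 151.2, 119.9, 118.5,  46.1, 642.4, 150.8,  61.1]), 134) 1812
jar (array([5.770e+02, 6.000e-01, 4.010e+01, 3.980e+01, 5.000e-01, 5.775e+02,
       8.000e-01, 2.190e+01]), 48) 236
```

View pics/z.png

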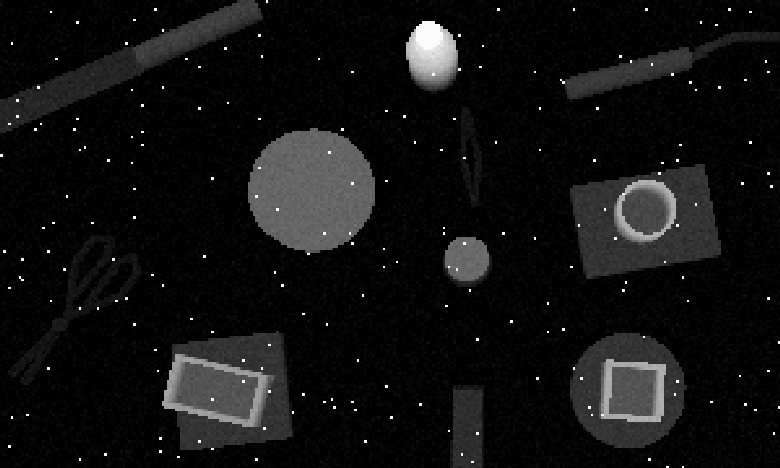

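```bash
python3 - <<'E'
from m import *
measure(load("top0"),dict(sb=(.45,.21,.1,.011,.029,.02)))
print('scene')
measure(load("scene0"),dict(
 rp=(.629,-.174,.06,.06,.1,.07), sp=(.452,-.159,.06,.06,.1,.068), op=(.449,.232,.08,.055,.1,.062),
 rb=(.455,-.155,.1,.011,.03,.02),sb=(.45,.21,.1,.011,.029,.02),ob=(.62,-.17,.12,.011,.03,.02),tt=(.644,.148,.1,.03,.1,.04),
 jar=(.574,.001,.05,.035,.1,.042)))
E
```

```text
sb (array([450. , 226.5, 103.4, 107.7,   7.4, 449.4, 226.5,  71.1]), 230) 1008
scene
rp (array([ 628.5, -165.1,   62.3,   51.8,   11.9,  628.5, -165.1,   32.2]), 75) 123
sp (array([ 457.5, -153.1,   56.4,   63.3,   86.7,  457.7, -153.5,   38.1]), 52) 132
op (array([454.2, 233.6,  87.5,  59.4,  77.6, 453.2, 233.7,  48.7]), 69) 174
rb (array([ 463.5, -154. ,  108.9,  108.8,   11.2,  459.5, -155. ,   61.1]), 100) 412
sb (array([451.8, 228.8, 115.8, 106.5,   7.1, 456. , 227.5,  72.5]), 116) 402
ob (array([ 623.7, -171.1,  103.1,  134. ,   10.3,  625.1, -169.7,   78.6]), 149) 855
tt (array([649.9, 153. , 121.6, 119.6,   7.1, 648.6, 152.4,  62.7]), 103) 1054
jar (array([582.1,   2.2,  45.8,  40.3,   7.2, 582.1,   2.3,  24.1]), 35) 128
```

```bash
cat > plan.py <<'E'
import sys,json
from h import *
from station import *
# usage: plan.py x y z psi_deg n  -> rows
x,y,z,psi,n=map(float,sys.argv[1:6]);n=int(n)
s=sense();R0=R.from_rotvec(s["orientation"]);p0=np.array(s["ee_pos"])
a=np.radians(psi);R1=R.from_matrix([[np.cos(a),np.sin(a),0],[np.sin(a),-np.cos(a),0],[0,0,-1]])
rv=(R0.inv()*R1).as_rotvec(); p=p0;Rc=R0
print("t",round(float(s["time_s"]),2),"pos",np.round(p0,4),"total dr",np.round(rv,3),"w",round(float(s["gripper_width"]),4))
T=[];D=[]
for i in range(n):
    q=p0+(np.array([x,y,z])-p0)*(i+1)/n; step=np.round(Rc.inv().apply(q-p),4); d=np.round(rv/n,3)
    T.append(step.tolist());D.append(d.tolist()); p=p+Rc.apply(step); Rc=Rc*R.from_rotvec(d)
for i in range(0,n,5): print(json.dumps(T[i:i+5]),json.dumps(D[i:i+5]))
E
python3 plan.py .621 -.167 .13 77 15
```

```text
t 0.1 pos [ 0.1905 -0.595   0.2448] total dr [-1.000e-03 -1.000e-03 -1.034e+00] w 0.0857
[[0.036, -0.0184, 0.0077], [0.0372, -0.0159, 0.0076], [0.0383, -0.0133, 0.0077], [0.039, -0.0106, 0.0077], [0.0397, -0.0079, 0.0077]] [[-0.0, -0.0, -0.069], [-0.0, -0.0, -0.069], [-0.0, -0.0, -0.069], [-0.0, -0.0, -0.069], [-0.0, -0.0, -0.069]]
[[0.0401, -0.0052, 0.0076], [0.0404, -0.0023, 0.0077], [0.0405, 0.0004, 0.0077], [0.0403, 0.0032, 0.0077], [0.0401, 0.006, 0.0076]] [[-0.0, -0.0, -0.069], [-0.0, -0.0, -0.069], [-0.0, -0.0, -0.069], [-0.0, -0.0, -0.069], [-0.0, -0.0, -0.069]]
[[0.0395, 0.0087, 0.0077], [0.0388, 0.0114, 0.0077], [0.0379, 0.0141, 0.0077], [0.0369, 0.0167, 0.0076], [0.0356, 0.0192, 0.0077]] [[-0.0, -0.0, -0.069], [-0.0, -0.0, -0.069], [-0.0, -0.0, -0.069], [-0.0, -0.0, -0.069], [-0.0, -0.0, -0.069]]
```

jog_arm:
  translation:
    - [0.036,-0.018,0.008]
    - [0.037,-0.016,0.008]
    - [0.038,-0.013,0.008]
    - [0.039,-0.011,0.008]
    - [0.04,-0.008,0.008]
  dr:
    - [0,0,-0.069]
    - [0,0,-0.069]
    - [0,0,-0.069]
    - [0,0,-0.069]
    - [0,0,-0.069]
  fingers: [0.085,0.085,0.085,0.085,0.085]
  squeeze: 25

```text
time_s: 0.6
ee_pos: [0.3347, -0.4515, 0.2048]
orientation: [-2.973, -1.014, 0.0]
ft_force: [0.6, 0.3, -0.4]
gripper_width: 0.0849
```

jog_arm:
  translation:
    - [0.04,-0.005,0.008]
    - [0.04,-0.002,0.008]
    - [0.04,0.0,0.008]
    - [0.04,0.003,0.008]
    - [0.04,0.006,0.007]
  dr:
    - [0,0,-0.069]
    - [0,0,-0.069]
    - [0,0,-0.069]
    - [0,0,-0.069]
    - [0,0,-0.069]
  fingers: [0.085,0.085,0.085,0.085,0.085]

```text
time_s: 1.1
ee_pos: [0.4771, -0.3097, 0.1657]
orientation: [-2.755, -1.509, 0.0]
ft_force: [0.4, -0.4, -0.7]
gripper_width: 0.0852
```

jog_arm:
  translation:
    - [0.04,0.009,0.007]
    - [0.039,0.011,0.007]
    - [0.038,0.014,0.007]
    - [0.037,0.017,0.007]
    - [0.036,0.019,0.007]
  dr:
    - [0,0,-0.069]
    - [0,0,-0.069]
    - [0,0,-0.069]
    - [0,0,-0.069]
    - [0,0,-0.069]
  fingers: [0.085,0.085,0.085,0.085,0.085]

```text
time_s: 1.6
ee_pos: [0.6212, -0.1659, 0.1307]
orientation: [-2.455, -1.96, 0.0]
ft_force: [0.3, -0.7, -0.0]
gripper_width: 0.0848
```

```bash
python3 plan.py .621 -.167 .047 77 5
```

```text
t 1.6 pos [ 0.6212 -0.1659  0.1307] total dr [-0.     0.     0.004] w 0.0848
[[-0.0002, 0.0, 0.0167], [-0.0002, 0.0, 0.0168], [-0.0002, 0.0, 0.0167], [-0.0003, 0.0001, 0.0168], [-0.0002, -0.0, 0.0167]] [[-0.0, 0.0, 0.001], [-0.0, 0.0, 0.001], [-0.0, 0.0, 0.001], [-0.0, 0.0, 0.001], [-0.0, 0.0, 0.001]]
```

Tracking is accurate. I'll go down around the round pot, close and lift.

jog_arm:
  translation:
    - [-0.001,0,0.017]
    - [0,0,0.017]
    - [0,0,0.017]
    - [0,0,0.016]
    - [0,0,0.016]
  dr:
    - [0,0,0]
    - [0,0,0]
    - [0,0,0]
    - [0,0,0]
    - [0,0,0]
  fingers: [0.085,0.085,0.085,0.085,0.085]

```text
time_s: 2.1
ee_pos: [0.6199, -0.1683, 0.0472]
orientation: [-2.458, -1.957, 0.0]
ft_force: [0.3, -1.2, 0.2]
gripper_width: 0.0847
```

jog_arm:
  translation:
    - [0,0,0]
    - [0,0,0]
    - [0,0,0]
    - [0,0,0]
    - [0,0,0]
  dr:
    - [0,0,0]
    - [0,0,0]
    - [0,0,0]
    - [0,0,0]
    - [0,0,0]
  fingers: [0.07,0.062,0.056,0.05,0.045]

```text
time_s: 2.6
ee_pos: [0.6203, -0.1685, 0.0491]
orientation: [2.457, 1.956, 0.001]
ft_force: [0.7, -0.3, 3.2]
gripper_width: 0.0558
```

jog_arm:
  translation:
    - [0,0,0]
    - [0,0,0]
    - [0,0,0]
    - [0,0,-0.005]
    - [0,0,-0.01]
  dr:
    - [0,0,0]
    - [0,0,0]
    - [0,0,0]
    - [0,0,0]
    - [0,0,0]
  fingers: [0.04,0.04,0.04,0.04,0.04]

```text
time_s: 3.1
ee_pos: [0.6195, -0.1681, 0.063]
orientation: [-2.457, -1.956, 0.002]
ft_force: [0.4, 0.7, -0.9]
gripper_width: 0.0564
```

```bash
cat > snap.py <<'E'
import sys
from h import *
from station import *
for n in("top","scene"):
    c=read_camera(n);np.save(f"pics/{n}{sys.argv[1]}.npy",c,allow_pickle=True)
    im=c["frame"][:,:,::-1]
    im=im[80:260,70:370] if n=="top" else im[60:280,150:400]
    cv2.imwrite(f"pics/{n}{sys.argv[1]}.png",cv2.resize(im,None,fx=2.2,fy=2.2,interpolation=cv2.INTER_CUBIC))
E
python3 snap.py 1
```

```text
(no output)
```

View pics/scene1.png

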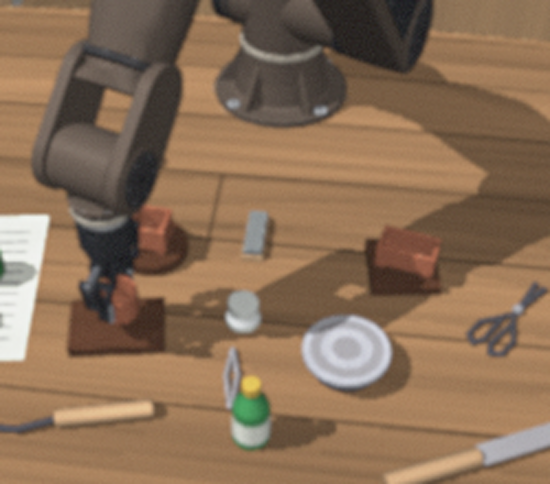

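The scene shows the round pot held, its wall at about (125,300), lifted off the oblong board. I'll carry it to the turntable.

jog_arm:
  translation:
    - [0,0,-0.015]
    - [0,0,-0.015]
    - [0,0,-0.015]
    - [0,0,-0.015]
    - [0,0,-0.015]
  dr:
    - [0,0,0]
    - [0,0,0]
    - [0,0,0]
    - [0,0,0]
    - [0,0,0]
  fingers: [0.04,0.04,0.04,0.04,0.04]

```text
time_s: 3.7
ee_pos: [0.62, -0.1684, 0.14]
orientation: [2.457, 1.956, 0.001]
ft_force: [0.7, 0.3, -1.5]
gripper_width: 0.056
```

```bash
python3 plan.py .643 .150 .138 77 10
```

```text
t 3.7 pos [ 0.62   -0.1684  0.14  ] total dr [0.001 0.    0.001] w 0.056
[[0.0315, -0.0049, 0.0002], [0.0316, -0.0049, 0.0002], [0.0315, -0.0049, 0.0002], [0.0316, -0.0049, 0.0002], [0.0315, -0.0049, 0.0002]] [[0.0, 0.0, 0.0], [0.0, 0.0, 0.0], [0.0, 0.0, 0.0], [0.0, 0.0, 0.0], [0.0, 0.0, 0.0]]
[[0.0315, -0.0049, 0.0002], [0.0316, -0.0049, 0.0002], [0.0315, -0.0049, 0.0001], [0.0316, -0.0049, 0.0002], [0.0315, -0.0049, 0.0002]] [[0.0, 0.0, 0.0], [0.0, 0.0, 0.0], [0.0, 0.0, 0.0], [0.0, 0.0, 0.0], [0.0, 0.0, 0.0]]
```

jog_arm:
  translation:
    - [0.02,-0.003,0]
    - [0.032,-0.005,0]
    - [0.032,-0.005,0]
    - [0.032,-0.005,0]
    - [0.032,-0.005,0]
  dr:
    - [0,0,0]
    - [0,0,0]
    - [0,0,0]
    - [0,0,0]
    - [0,0,0]
  fingers: [0.04,0.04,0.04,0.04,0.04]

```text
time_s: 4.2
ee_pos: [0.6308, -0.0177, 0.1393]
orientation: [2.458, 1.956, 0.001]
ft_force: [0.8, 0.2, -1.0]
gripper_width: 0.0559
```

jog_arm:
  translation:
    - [0.036,-0.005,0]
    - [0.036,-0.005,0]
    - [0.036,-0.005,0]
    - [0.036,-0.006,0]
    - [0.023,-0.005,0]
  dr:
    - [0,0,0]
    - [0,0,0]
    - [0,0,0]
    - [0,0,0]
    - [0,0,0]
  fingers: [0.04,0.04,0.04,0.04,0.04]

```text
time_s: 4.7
ee_pos: [0.6428, 0.1521, 0.1392]
orientation: [2.456, 1.958, 0.001]
ft_force: [0.3, 0.3, -0.8]
gripper_width: 0.0561
```

jog_arm:
  translation:
    - [0,0,0.008]
    - [0,0,0.014]
    - [0,0,0.014]
    - [0,0,0.014]
    - [0,0,0.01]
  dr:
    - [0,0,0]
    - [0,0,0]
    - [0,0,0]
    - [0,0,0]
    - [0,0,0]
  fingers: [0.04,0.04,0.04,0.04,0.04]

```text
time_s: 5.2
ee_pos: [0.6424, 0.1487, 0.0764]
orientation: [-2.458, -1.955, 0.003]
ft_force: [-0.2, -0.3, -1.4]
gripper_width: 0.0561
```

jog_arm:
  translation:
    - [0,0,0.002]
    - [0,0,0.002]
    - [0,0,0.002]
    - [0,0,0.001]
    - [0,0,0.001]
  dr:
    - [0,0,0]
    - [0,0,0]
    - [0,0,0]
    - [0,0,0]
    - [0,0,0]
  fingers: [0.04,0.04,0.04,0.04,0.04]

```text
time_s: 5.7
ee_pos: [0.643, 0.1497, 0.0706]
orientation: [2.457, 1.957, 0.001]
ft_force: [-1.4, -0.5, -0.7]
gripper_width: 0.0556
```

jog_arm:
  translation:
    - [0,0,0.001]
    - [0,0,0.001]
    - [0,0,0.001]
    - [0,0,0]
    - [0,0,0]
  dr:
    - [0,0,0]
    - [0,0,0]
    - [0,0,0]
    - [0,0,0]
    - [0,0,0]
  fingers: [0.04,0.04,0.04,0.04,0.04]

```text
time_s: 6.2
ee_pos: [0.6429, 0.1497, 0.069]
orientation: [2.457, 1.957, 0.001]
ft_force: [-5.3, -0.5, 13.5]
gripper_width: 0.0558
```

Contact is felt at 13.5 N up, so I'll ease off, open and rise.

jog_arm:
  translation:
    - [0,0,-0.001]
    - [0,0,0]
    - [0,0,0]
    - [0,0,0]
    - [0,0,0]
  dr:
    - [0,0,0]
    - [0,0,0]
    - [0,0,0]
    - [0,0,0]
    - [0,0,0]
  fingers: [0.04,0.06,0.068,0.076,0.084]

```text
time_s: 6.7
ee_pos: [0.6428, 0.1496, 0.0681]
orientation: [-2.458, -1.957, 0.0]
ft_force: [1.2, 0.6, -0.5]
gripper_width: 0.084
```

jog_arm:
  translation:
    - [0,0,0]
    - [0,0,-0.01]
    - [0,0,-0.02]
    - [0,0,-0.025]
    - [0,0,-0.025]
  dr:
    - [0,0,0]
    - [0,0,0]
    - [0,0,0]
    - [0,0,0]
    - [0,0,0]
  fingers: [0.085,0.085,0.085,0.085,0.085]

```text
time_s: 7.2
ee_pos: [0.6428, 0.1496, 0.1498]
orientation: [2.458, 1.957, -0.0]
ft_force: [0.4, -0.4, 0.4]
gripper_width: 0.0853
```

```bash
python3 plan.py .450 .2325 .125 77 5
```

```text
t 7.2 pos [0.6428 0.1496 0.1498] total dr [0.    0.    0.001] w 0.0853
[[0.0075, -0.0413, 0.0049], [0.0075, -0.0413, 0.005], [0.0075, -0.0413, 0.0049], [0.0075, -0.0413, 0.005], [0.0076, -0.0412, 0.0049]] [[0.0, 0.0, 0.0], [0.0, 0.0, 0.0], [0.0, 0.0, 0.0], [0.0, 0.0, 0.0], [0.0, 0.0, 0.0]]
```

jog_arm:
  translation:
    - [0.0075,-0.041,0.005]
    - [0.0075,-0.041,0.005]
    - [0.0075,-0.041,0.005]
    - [0.0075,-0.0415,0.005]
    - [0.0075,-0.0415,0.005]
  dr:
    - [0,0,0]
    - [0,0,0]
    - [0,0,0]
    - [0,0,0]
    - [0,0,0]
  fingers: [0.085,0.085,0.085,0.085,0.085]

```text
time_s: 7.7
ee_pos: [0.4491, 0.2328, 0.1239]
orientation: [2.458, 1.956, 0.002]
ft_force: [1.1, 0.9, -0.1]
gripper_width: 0.0849
```

```bash
python3 snap.py 2;python3 plan.py .450 .2325 .043 77 5; python3 - <<'E'
from m import *
measure(load("top2"),dict(rp=(.643,.150,.06,.073,.1,.09)))
measure(load("scene2"),dict(rp=(.643,.150,.06,.073,.1,.09)))
E
```

```text
t 7.8 pos [0.4462 0.2334 0.1236] total dr [-0.002  0.001  0.004] w 0.0852
[[0.0, 0.0008, 0.0161], [0.0, 0.0008, 0.0161], [0.0, 0.0009, 0.0161], [0.0001, 0.0008, 0.0161], [-0.0, 0.0008, 0.0161]] [[-0.0, 0.0, 0.001], [-0.0, 0.0, 0.001], [-0.0, 0.0, 0.001], [-0.0, 0.0, 0.001], [-0.0, 0.0, 0.001]]
rp (array([6.401e+02, 1.500e+02, 5.540e+01, 5.700e+01, 6.000e-01, 6.398e+02,
       1.499e+02, 3.030e+01]), 67) 193
rp (array([649.1, 153.1,  65.2,  54.9,   3.7, 648.9, 153.3,  34. ]), 54) 197
```

View pics/scene2.png

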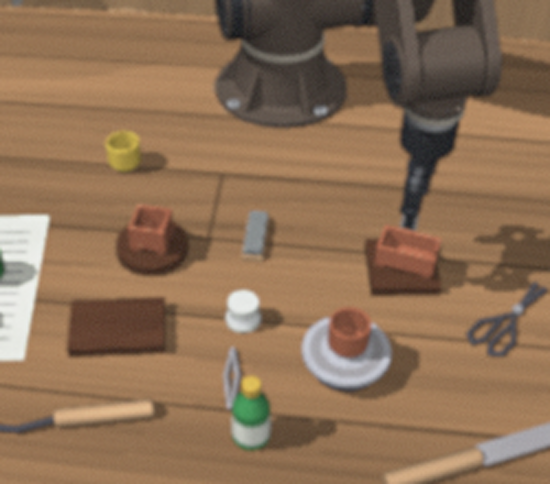

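The round pot stands upright on the turntable at (348,333), and the fingers are above the oblong pot. I'll go down slowly.

jog_arm:
  translation:
    - [0,0,0]
    - [0,0,0.02]
    - [0,0,0.02]
    - [0,0,0.02]
    - [0,0,0.01]
  dr:
    - [0,0,0]
    - [0,0,0]
    - [0,0,0]
    - [0,0,0]
    - [0,0,0]
  fingers: [0.085,0.085,0.085,0.085,0.085]

```text
time_s: 8.3
ee_pos: [0.4515, 0.2319, 0.0522]
orientation: [2.459, 1.955, -0.0]
ft_force: [0.5, -0.9, 0.1]
gripper_width: 0.085
```

jog_arm:
  translation:
    - [0,0,0.008]
    - [0,0,0.003]
    - [0,0,0]
    - [0,0,0]
    - [0,0,0]
  dr:
    - [0,0,0]
    - [0,0,0]
    - [0,0,0]
    - [0,0,0]
    - [0,0,0]
  fingers: [0.085,0.085,0.075,0.068,0.062]

```text
time_s: 8.8
ee_pos: [0.4507, 0.2325, 0.0428]
orientation: [2.457, 1.957, 0.001]
ft_force: [0.1, 0.4, 0.5]
gripper_width: 0.0619
```

jog_arm:
  translation:
    - [0,0,0]
    - [0,0,0]
    - [0,0,0]
    - [0,0,0]
    - [0,0,0]
  dr:
    - [0,0,0]
    - [0,0,0]
    - [0,0,0]
    - [0,0,0]
    - [0,0,0]
  fingers: [0.056,0.05,0.045,0.04,0.035]

```text
time_s: 9.3
ee_pos: [0.4508, 0.2325, 0.0427]
orientation: [2.457, 1.957, 0.002]
ft_force: [-0.8, 0.2, 6.2]
gripper_width: 0.05
```

jog_arm:
  translation:
    - [0,0,0]
    - [0,0,-0.005]
    - [0,0,-0.015]
    - [0,0,-0.02]
    - [0,0,-0.02]
  dr:
    - [0,0,0]
    - [0,0,0]
    - [0,0,0]
    - [0,0,0]
    - [0,0,0]
  fingers: [0.035,0.035,0.035,0.035,0.035]

```text
time_s: 9.8
ee_pos: [0.45, 0.2322, 0.1028]
orientation: [-2.458, -1.957, 0.002]
ft_force: [0.8, -0.1, -1.7]
gripper_width: 0.0495
```

jog_arm:
  translation:
    - [0,0,-0.02]
    - [0,0,-0.015]
    - [0,0,0]
    - [0,0,0]
    - [0,0,0]
  dr:
    - [0,0,0]
    - [0,0,0]
    - [0,0,0]
    - [0,0,0]
    - [0,0,0]
  fingers: [0.035,0.035,0.035,0.035,0.035]

```text
time_s: 10.3
ee_pos: [0.45, 0.2322, 0.1364]
orientation: [-2.457, -1.956, 0.002]
ft_force: [-0.9, -0.3, -2.0]
gripper_width: 0.0494
```

```bash
python3 snap.py 3;python3 plan.py .6185 -.1735 .138 100.3 15; python3 - <<'E'
from m import *
measure(load("scene3"),dict(op=(.45,.23,.08,.1,.165,.157)))
E
```

```text
t 10.4 pos [0.4501 0.2322 0.1364] total dr [-0.001  0.001 -0.406] w 0.0494
[[-0.0238, 0.017, -0.0001], [-0.0243, 0.0163, -0.0001], [-0.0248, 0.0157, -0.0001], [-0.0251, 0.0151, -0.0001], [-0.0256, 0.0143, -0.0001]] [[-0.0, 0.0, -0.027], [-0.0, 0.0, -0.027], [-0.0, 0.0, -0.027], [-0.0, 0.0, -0.027], [-0.0, 0.0, -0.027]]
[[-0.0259, 0.0136, -0.0001], [-0.0262, 0.013, -0.0001], [-0.0267, 0.0122, -0.0001], [-0.0269, 0.0115, -0.0001], [-0.0272, 0.0107, -0.0001]] [[-0.0, 0.0, -0.027], [-0.0, 0.0, -0.027], [-0.0, 0.0, -0.027], [-0.0, 0.0, -0.027], [-0.0, 0.0, -0.027]]
[[-0.0275, 0.0101, -0.0001], [-0.0278, 0.0092, -0.0002], [-0.028, 0.0086, -0.0001], [-0.0283, 0.0077, -0.0001], [-0.0284, 0.007, -0.0001]] [[-0.0, 0.0, -0.027], [-0.0, 0.0, -0.027], [-0.0, 0.0, -0.027], [-0.0, 0.0, -0.027], [-0.0, 0.0, -0.027]]
op (array([468.7, 230.8,  88.2,  92.3,  78.4, 468.9, 231.2,  59.5]), 103) 412
```

View pics/scene3.png

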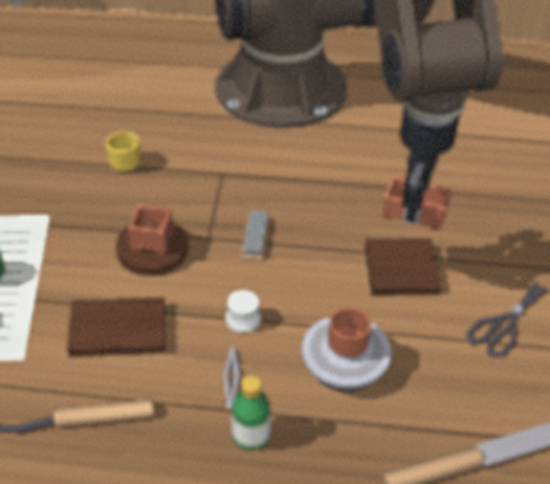

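The scene shows the oblong pot held level above the square board at (415,205). Both the oblong board (118,326) and the square board (402,265) are bare, so I'll re-measure them from the pictures I already have.

```bash
python3 - <<'E'
from m import *
for n in("top3","scene3"): measure(load(n),dict(sb=(.45,.225,.1,.011,.03,.02),ob=(.62,-.17,.12,.011,.03,.02),rb=(.455,-.155,.1,.011,.03,.02),sp=(.452,-.155,.06,.054,.1,.068),rp=(.643,.150,.06,.073,.1,.09)))
E
```

```text
sb (array([450.5, 213. , 106.9,  83. ,   3.8, 449.5, 216.3,  65.1]), 162) 948
ob (array([ 618.7, -174. ,   92.6,  136.7,   10.3,  619.5, -173.5,   78.8]), 167) 1940
rb (array([ 453.8, -155.8,  109.7,  109.3,   45. ,  453.3, -156. ,   56.1]), 123) 999
sp (array([ 452. , -154.4,   55.3,   53.7,   86. ,  451.8, -154.4,   36.1]), 83) 198
rp (array([639.5, 150.6,  59.4,  53.7,  45.5, 639.7, 150.3,  29.9]), 67) 194
sb (array([454.1, 228.7, 111.2, 107.3,   7.1, 453.9, 230.1,  73.5]), 105) 797
ob (array([ 625.6, -170.9,  100.1,  133.8,   10.6,  625.1, -169.7,   78.6]), 126) 1092
rb (array([ 463.3, -154. ,  108.4,  108.8,   11.2,  458.8, -155.1,   60.5]), 100) 404
sp (array([ 460. , -152.3,   59.6,   69.8,   89.6,  461.3, -153.4,   41.1]), 55) 183
rp (array([649. , 153.1,  65. ,  54.9,   3.7, 648.5, 153.8,  33.5]), 53) 197
```

jog_arm:
  translation:
    - [-0.012,0.0085,0]
    - [-0.024,0.0165,0]
    - [-0.025,0.016,0]
    - [-0.025,0.015,0]
    - [-0.0255,0.0145,0]
  dr:
    - [0,0,-0.027]
    - [0,0,-0.027]
    - [0,0,-0.027]
    - [0,0,-0.027]
    - [0,0,-0.027]
  fingers: [0.035,0.035,0.035,0.035,0.035]

```text
time_s: 10.9
ee_pos: [0.5017, 0.1096, 0.1366]
orientation: [-2.318, -2.119, 0.002]
ft_force: [-1.1, 0.2, -2.2]
gripper_width: 0.0497
```

jog_arm:
  translation:
    - [-0.026,0.0135,0]
    - [-0.026,0.013,0]
    - [-0.0265,0.012,0]
    - [-0.027,0.0115,0]
    - [-0.027,0.0105,0]
  dr:
    - [0,0,-0.027]
    - [0,0,-0.027]
    - [0,0,-0.027]
    - [0,0,-0.027]
    - [0,0,-0.027]
  fingers: [0.035,0.035,0.035,0.035,0.035]

```text
time_s: 11.4
ee_pos: [0.5573, -0.0253, 0.1365]
orientation: [-2.17, -2.27, 0.001]
ft_force: [0.5, 0.5, -0.8]
gripper_width: 0.0501
```

jog_arm:
  translation:
    - [-0.0275,0.01,0]
    - [-0.028,0.009,0]
    - [-0.028,0.0085,0]
    - [-0.028,0.0075,0]
    - [-0.028,0.007,0]
  dr:
    - [0,0,-0.027]
    - [0,0,-0.027]
    - [0,0,-0.027]
    - [0,0,-0.027]
    - [0,0,-0.027]
  fingers: [0.035,0.035,0.035,0.035,0.035]

```text
time_s: 11.9
ee_pos: [0.6127, -0.1601, 0.1364]
orientation: [-2.012, -2.411, 0.001]
ft_force: [0.5, -0.3, -1.8]
gripper_width: 0.0498
```

```bash
python3 plan.py .6185 -.1735 .065 100.3 5
```

```text
t 11.9 pos [ 0.6127 -0.1601  0.1364] total dr [-0.001 -0.001  0.   ] w 0.0498
[[-0.0029, 0.0007, 0.0143], [-0.0028, 0.0006, 0.0143], [-0.0029, 0.0007, 0.0142], [-0.0028, 0.0007, 0.0143], [-0.0029, 0.0007, 0.0143]] [[-0.0, -0.0, 0.0], [-0.0, -0.0, 0.0], [-0.0, -0.0, 0.0], [-0.0, -0.0, 0.0], [-0.0, -0.0, 0.0]]
```

jog_arm:
  translation:
    - [-0.005,0.001,0.008]
    - [-0.005,0.001,0.016]
    - [-0.005,0.001,0.016]
    - [0,-0.001,0.016]
    - [0,-0.001,0.014]
  dr:
    - [0,0,0]
    - [0,0,0]
    - [0,0,0]
    - [0,0,0]
    - [0,0,0]
  fingers: [0.035,0.035,0.035,0.035,0.035]

```text
time_s: 12.4
ee_pos: [0.6156, -0.1727, 0.065]
orientation: [-2.012, -2.41, 0.001]
ft_force: [-0.1, 0.2, -1.8]
gripper_width: 0.0498
```

jog_arm:
  translation:
    - [0,0,0.008]
    - [0,0,0.005]
    - [0,0,0.003]
    - [0,0,0.002]
    - [0,0,0.002]
  dr:
    - [0,0,0]
    - [0,0,0]
    - [0,0,0]
    - [0,0,0]
    - [0,0,0]
  fingers: [0.035,0.035,0.035,0.035,0.035]

```text
time_s: 12.9
ee_pos: [0.6165, -0.1735, 0.0477]
orientation: [2.013, 2.41, 0.0]
ft_force: [0.8, -0.0, -1.8]
gripper_width: 0.0497
```

jog_arm:
  translation:
    - [0,0.003,0]
    - [0,0,0.001]
    - [0,0,0.001]
    - [0,0,0.001]
    - [0,0,0.0005]
  dr:
    - [0,0,0]
    - [0,0,0]
    - [0,0,0]
    - [0,0,0]
    - [0,0,0]
  fingers: [0.035,0.035,0.035,0.035,0.035]

```text
time_s: 13.4
ee_pos: [0.6192, -0.173, 0.0437]
orientation: [-2.014, -2.411, 0.0]
ft_force: [0.0, 0.7, -2.2]
gripper_width: 0.0497
```

jog_arm:
  translation:
    - [0,0,0.001]
    - [0,0,0.001]
    - [0,0,0]
    - [0,0,0]
    - [0,0,0]
  dr:
    - [0,0,0]
    - [0,0,0]
    - [0,0,0]
    - [0,0,0]
    - [0,0,0]
  fingers: [0.035,0.035,0.035,0.035,0.035]

```text
time_s: 13.9
ee_pos: [0.6193, -0.173, 0.0427]
orientation: [2.014, 2.411, 0.0]
ft_force: [-3.5, 1.1, 8.9]
gripper_width: 0.0497
```

Contact. I'll release, rise, and head for the square pot.

jog_arm:
  translation:
    - [0,0,-0.0005]
    - [0,0,0]
    - [0,0,0]
    - [0,0,0]
    - [0,0,0]
  dr:
    - [0,0,0]
    - [0,0,0]
    - [0,0,0]
    - [0,0,0]
    - [0,0,0]
  fingers: [0.045,0.054,0.062,0.07,0.08]

```text
time_s: 14.4
ee_pos: [0.6193, -0.173, 0.0422]
orientation: [2.014, 2.411, -0.0]
ft_force: [0.3, 0.6, 0.5]
gripper_width: 0.0797
```

jog_arm:
  translation:
    - [0,0,0]
    - [0,0,-0.01]
    - [0,0,-0.02]
    - [0,0,-0.025]
    - [0,0,-0.025]
  dr:
    - [0,0,0]
    - [0,0,0]
    - [0,0,0]
    - [0,0,0]
    - [0,0,0]
  fingers: [0.085,0.085,0.085,0.085,0.085]

```text
time_s: 14.9
ee_pos: [0.6192, -0.1729, 0.1237]
orientation: [2.014, 2.411, -0.0]
ft_force: [0.8, -0.0, 0.8]
gripper_width: 0.0848
```

```bash
python3 plan.py .453 -.154 .12 86 5
```

```text
t 14.9 pos [ 0.6192 -0.1729  0.1237] total dr [-0.     0.     0.249] w 0.0848
[[0.0096, -0.032, 0.0007], [0.0081, -0.0325, 0.0008], [0.0064, -0.0328, 0.0007], [0.0047, -0.0332, 0.0008], [0.0031, -0.0333, 0.0007]] [[-0.0, 0.0, 0.05], [-0.0, 0.0, 0.05], [-0.0, 0.0, 0.05], [-0.0, 0.0, 0.05], [-0.0, 0.0, 0.05]]
```

jog_arm:
  translation:
    - [0.0095,-0.032,0.001]
    - [0.008,-0.0325,0.001]
    - [0.0065,-0.033,0.001]
    - [0.0045,-0.033,0.0]
    - [0.003,-0.033,0.001]
  dr:
    - [0,0,0.05]
    - [0,0,0.05]
    - [0,0,0.05]
    - [0,0,0.05]
    - [0,0,0.05]
  fingers: [0.085,0.085,0.085,0.085,0.085]

```text
time_s: 15.4
ee_pos: [0.4522, -0.1543, 0.1191]
orientation: [2.3, 2.138, 0.0]
ft_force: [0.6, -0.1, -0.4]
gripper_width: 0.0851
```

jog_arm:
  translation:
    - [0,0,0]
    - [0,0,0.01]
    - [0,0,0.02]
    - [0,0,0.02]
    - [0,0,0.012]
  dr:
    - [0,0,0]
    - [0,0,0]
    - [0,0,0]
    - [0,0,0]
    - [0,0,0]
  fingers: [0.085,0.085,0.085,0.085,0.085]

```text
time_s: 15.9
ee_pos: [0.454, -0.1545, 0.0547]
orientation: [-2.298, -2.142, 0.0]
ft_force: [-0.1, -0.1, -0.4]
gripper_width: 0.0852
```

```bash
python3 plan.py .453 -.154 .045 86 5; python3 snap.py 4
```

```text
t 15.9 pos [ 0.454  -0.1545  0.0547] total dr [-0. -0. -0.] w 0.0852
[[0.0001, -0.0002, 0.0019], [0.0001, -0.0002, 0.002], [0.0001, -0.0002, 0.0019], [0.0001, -0.0002, 0.002], [0.0001, -0.0003, 0.0019]] [[-0.0, -0.0, -0.0], [-0.0, -0.0, -0.0], [-0.0, -0.0, -0.0], [-0.0, -0.0, -0.0], [-0.0, -0.0, -0.0]]
```

View pics/scene4.png

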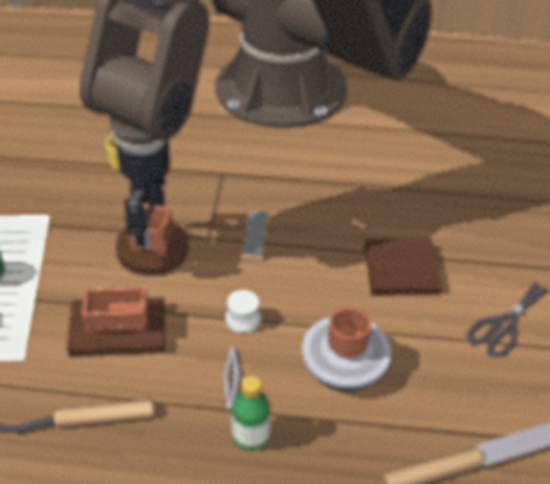

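The oblong pot stands on the oblong board at (115,310), and the fingers straddle the square pot at (150,225). I'll close on it.

jog_arm:
  translation:
    - [0,0,0.005]
    - [0,0,0.004]
    - [0,0,0]
    - [0,0,0]
    - [0,0,0]
  dr:
    - [0,0,0]
    - [0,0,0]
    - [0,0,0]
    - [0,0,0]
    - [0,0,0]
  fingers: [0.085,0.08,0.072,0.066,0.06]

```text
time_s: 16.5
ee_pos: [0.4535, -0.1545, 0.0476]
orientation: [2.298, 2.141, 0.0]
ft_force: [-0.6, 1.1, -0.2]
gripper_width: 0.06
```

jog_arm:
  translation:
    - [0,0,0]
    - [0,0,0]
    - [0,0,0]
    - [0,0,0]
    - [0,0,0]
  dr:
    - [0,0,0]
    - [0,0,0]
    - [0,0,0]
    - [0,0,0]
    - [0,0,0]
  fingers: [0.055,0.05,0.045,0.04,0.04]

```text
time_s: 17.0
ee_pos: [0.4537, -0.1546, 0.0477]
orientation: [2.298, 2.14, 0.001]
ft_force: [0.6, 0.4, 6.4]
gripper_width: 0.0536
```

jog_arm:
  translation:
    - [0,0,-0.005]
    - [0,0,-0.015]
    - [0,0,-0.02]
    - [0,0,-0.025]
    - [0,0,-0.025]
  dr:
    - [0,0,0]
    - [0,0,0]
    - [0,0,0]
    - [0,0,0]
    - [0,0,0]
  fingers: [0.04,0.04,0.04,0.04,0.04]

```text
time_s: 17.5
ee_pos: [0.4529, -0.1543, 0.1382]
orientation: [-2.298, -2.141, 0.001]
ft_force: [-0.4, 0.5, -2.0]
gripper_width: 0.0539
```

```bash
python3 plan.py .451 .2275 .135 97.4 15; python3 - <<'E'
from m import *
for n in("top4","scene4"): measure(load(n),dict(sb=(.45,.225,.1,.011,.03,.02),ob=(.62,-.17,.12,.011,.03,.02),op=(.618,-.17,.08,.051,.1,.062)))
E
```

```text
t 17.5 pos [ 0.4529 -0.1543  0.1382] total dr [-0.001 -0.    -0.2  ] w 0.0539
[[0.0254, -0.0019, 0.0002], [0.0254, -0.0016, 0.0002], [0.0254, -0.0013, 0.0003], [0.0254, -0.001, 0.0002], [0.0255, -0.0006, 0.0002]] [[-0.0, -0.0, -0.013], [-0.0, -0.0, -0.013], [-0.0, -0.0, -0.013], [-0.0, -0.0, -0.013], [-0.0, -0.0, -0.013]]
[[0.0254, -0.0002, 0.0002], [0.0255, 0.0, 0.0003], [0.0254, 0.0004, 0.0002], [0.0255, 0.0007, 0.0002], [0.0254, 0.001, 0.0002]] [[-0.0, -0.0, -0.013], [-0.0, -0.0, -0.013], [-0.0, -0.0, -0.013], [-0.0, -0.0, -0.013], [-0.0, -0.0, -0.013]]
[[0.0254, 0.0014, 0.0003], [0.0254, 0.0017, 0.0002], [0.0254, 0.002, 0.0002], [0.0253, 0.0024, 0.0002], [0.0253, 0.0027, 0.0003]] [[-0.0, -0.0, -0.013], [-0.0, -0.0, -0.013], [-0.0, -0.0, -0.013], [-0.0, -0.0, -0.013], [-0.0, -0.0, -0.013]]
sb (array([449.2, 225.7, 105.1, 109.2,   7.6, 449.8, 226.6,  70.9]), 137) 1224
ob (array([ 618.8, -173.8,   92.4,  136.4,   10.3,  619.4, -173.4,   78.9]), 167) 1110
op (array([ 615.1, -172.9,   51.1,   87.4,   10.4,  615.8, -172.5,   47.9]), 104) 267
sb (array([454.1, 229.1, 111.2, 106.5,   7.1, 454.1, 228.5,  74.6]), 106) 789
ob (array([ 624. , -171.2,  104. ,  133.8,   10.7,  625.1, -169.7,   78.6]), 153) 693
op (array([ 622.3, -170.4,   59. ,   82.6,   11.3,  622. , -169.4,   47.6]), 77) 236
```

jog_arm:
  translation:
    - [0.013,0.0,0]
    - [0.0255,-0.0015,0]
    - [0.0255,-0.0015,0]
    - [0.0255,-0.001,0]
    - [0.0255,-0.0005,0]
  dr:
    - [0,0,-0.013]
    - [0,0,-0.013]
    - [0,0,-0.013]
    - [0,0,-0.013]
    - [0,0,-0.014]
  fingers: [0.04,0.04,0.04,0.04,0.04]

```text
time_s: 18.0
ee_pos: [0.4529, -0.0378, 0.1365]
orientation: [-2.225, -2.216, 0.001]
ft_force: [0.2, -0.5, -0.5]
gripper_width: 0.0538
```

jog_arm:
  translation:
    - [0.027,0.0,0]
    - [0.027,0.0,0]
    - [0.027,0.0,0]
    - [0.027,0.0005,0]
    - [0.027,0.001,0]
  dr:
    - [0,0,-0.013]
    - [0,0,-0.013]
    - [0,0,-0.013]
    - [0,0,-0.013]
    - [0,0,-0.014]
  fingers: [0.04,0.04,0.04,0.04,0.04]

```text
time_s: 18.5
ee_pos: [0.4514, 0.0972, 0.1364]
orientation: [-2.151, -2.289, 0.002]
ft_force: [-0.1, -0.8, -1.3]
gripper_width: 0.0536
```

jog_arm:
  translation:
    - [0.0255,0.0015,0]
    - [0.0255,0.0015,0]
    - [0.0255,0.002,0]
    - [0.0255,0.0025,0]
    - [0.02,0.002,0]
  dr:
    - [0,0,-0.013]
    - [0,0,-0.013]
    - [0,0,-0.013]
    - [0,0,-0.013]
    - [0,0,-0.014]
  fingers: [0.04,0.04,0.04,0.04,0.04]

```text
time_s: 19.0
ee_pos: [0.4503, 0.2196, 0.1363]
orientation: [-2.073, -2.359, 0.002]
ft_force: [-1.0, 0.3, -1.9]
gripper_width: 0.0538
```

```bash
python3 plan.py .4515 .2275 .07 97.4 5
```

```text
t 19.0 pos [0.4503 0.2196 0.1363] total dr [-0.002  0.    -0.   ] w 0.0538
[[0.0015, 0.0005, 0.0133], [0.0016, 0.0004, 0.0132], [0.0015, 0.0005, 0.0133], [0.0015, 0.0004, 0.0133], [0.0016, 0.0005, 0.0132]] [[-0.0, 0.0, -0.0], [-0.0, 0.0, -0.0], [-0.0, 0.0, -0.0], [-0.0, 0.0, -0.0], [-0.0, 0.0, -0.0]]
```

jog_arm:
  translation:
    - [0.003,0.001,0.008]
    - [0.004,0,0.016]
    - [0,0,0.016]
    - [0,0,0.016]
    - [0,0,0.014]
  dr:
    - [0,0,0]
    - [0,0,0]
    - [0,0,0]
    - [0,0,0]
    - [0,0,0]
  fingers: [0.04,0.04,0.04,0.04,0.04]

```text
time_s: 19.5
ee_pos: [0.4506, 0.2245, 0.0655]
orientation: [-2.076, -2.357, 0.003]
ft_force: [0.2, 0.8, -1.6]
gripper_width: 0.0533
```

jog_arm:
  translation:
    - [0,0,0.008]
    - [0,0,0.004]
    - [0,0,0.002]
    - [0,0,0.001]
    - [0,0,0]
  dr:
    - [0,0,0]
    - [0,0,0]
    - [0,0,0]
    - [0,0,0]
    - [0,0,0]
  fingers: [0.04,0.04,0.04,0.04,0.04]

```text
time_s: 20.0
ee_pos: [0.4516, 0.2251, 0.0525]
orientation: [2.076, 2.358, 0.001]
ft_force: [0.2, -0.5, -2.3]
gripper_width: 0.0536
```

jog_arm:
  translation:
    - [0.002,0,0.002]
    - [0,0,0.001]
    - [0,0,0.001]
    - [0,0,0.0005]
    - [0,0,0]
  dr:
    - [0,0,0]
    - [0,0,0]
    - [0,0,0]
    - [0,0,0]
    - [0,0,0]
  fingers: [0.04,0.04,0.04,0.04,0.04]

```text
time_s: 20.5
ee_pos: [0.4512, 0.2271, 0.0478]
orientation: [2.076, 2.358, -0.0]
ft_force: [-0.6, -0.0, -1.8]
gripper_width: 0.0531
```

jog_arm:
  translation:
    - [0,0,0.001]
    - [0,0,0]
    - [0,0,0]
    - [0,0,0]
    - [0,0,0]
  dr:
    - [0,0,0]
    - [0,0,0]
    - [0,0,0]
    - [0,0,0]
    - [0,0,0]
  fingers: [0.04,0.04,0.04,0.04,0.04]

```text
time_s: 21.0
ee_pos: [0.4512, 0.2271, 0.0477]
orientation: [2.076, 2.358, 0.001]
ft_force: [-2.9, -0.6, 14.5]
gripper_width: 0.0538
```

Contact. I'll release and rise, then fetch the round pot from the turntable.

jog_arm:
  translation:
    - [0,0,-0.0005]
    - [0,0,0]
    - [0,0,0]
    - [0,0,0]
    - [0,0,0]
  dr:
    - [0,0,0]
    - [0,0,0]
    - [0,0,0]
    - [0,0,0]
    - [0,0,0]
  fingers: [0.045,0.056,0.064,0.072,0.08]

```text
time_s: 21.5
ee_pos: [0.4512, 0.2271, 0.0471]
orientation: [-2.076, -2.358, 0.0]
ft_force: [0.4, -0.7, 0.6]
gripper_width: 0.0802
```

jog_arm:
  translation:
    - [0,0,0]
    - [0,0,-0.01]
    - [0,0,-0.025]
    - [0,0,-0.035]
    - [0,0,-0.035]
  dr:
    - [0,0,0]
    - [0,0,0]
    - [0,0,0]
    - [0,0,0]
    - [0,0,0]
  fingers: [0.085,0.085,0.085,0.085,0.085]

```text
time_s: 22.0
ee_pos: [0.4509, 0.227, 0.1539]
orientation: [-2.076, -2.358, 0.001]
ft_force: [1.1, -0.3, -0.7]
gripper_width: 0.0854
```

```bash
python3 plan.py .6425 .1505 .15 77 5; python3 snap.py 5
```

```text
t 22.0 pos [0.4509 0.227  0.1539] total dr [-0.001  0.     0.354] w 0.0854
[[-0.02, 0.0361, 0.0008], [-0.0174, 0.0374, 0.0007], [-0.0147, 0.0385, 0.0008], [-0.012, 0.0395, 0.0008], [-0.0091, 0.0402, 0.0007]] [[-0.0, 0.0, 0.071], [-0.0, 0.0, 0.071], [-0.0, 0.0, 0.071], [-0.0, 0.0, 0.071], [-0.0, 0.0, 0.071]]
```

View pics/scene5.png

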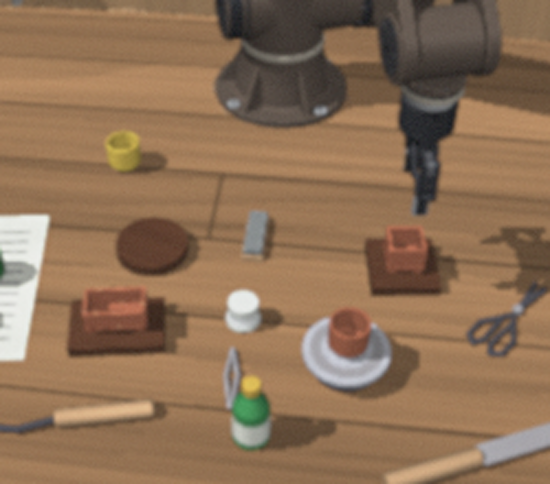

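The square pot is on the square board at (405,255), the round pot is still on the turntable at (348,333) and the round board (152,245) is free.

jog_arm:
  translation:
    - [-0.02,0.036,0.001]
    - [-0.0175,0.0375,0.001]
    - [-0.0145,0.0385,0.001]
    - [-0.012,0.0395,0.001]
    - [-0.009,0.04,0]
  dr:
    - [0,0,0.071]
    - [0,0,0.071]
    - [0,0,0.071]
    - [0,0,0.071]
    - [0,0,0.071]
  fingers: [0.085,0.085,0.085,0.085,0.085]

```text
time_s: 22.6
ee_pos: [0.6437, 0.15, 0.1478]
orientation: [-2.462, -1.95, 0.001]
ft_force: [-1.2, 1.0, -0.2]
gripper_width: 0.0849
```

jog_arm:
  translation:
    - [0,0,0]
    - [0,0,0.015]
    - [0,0,0.02]
    - [0,0,0.02]
    - [0,0,0.014]
  dr:
    - [0,0,0]
    - [0,0,0]
    - [0,0,0]
    - [0,0,0]
    - [0,0,0]
  fingers: [0.085,0.085,0.085,0.085,0.085]

```text
time_s: 23.1
ee_pos: [0.6407, 0.1514, 0.077]
orientation: [-2.457, -1.955, 0.004]
ft_force: [-0.6, 0.2, -0.2]
gripper_width: 0.085
```

```bash
python3 plan.py .6425 .1505 .068 77 5;python3 - <<'E'
from m import *
for n in("top5","scene5"): measure(load(n),dict(rb=(.455,-.155,.1,.011,.03,.02)))
E
```

```text
t 23.1 pos [0.6407 0.1514 0.077 ] total dr [-0.003  0.001  0.   ] w 0.085
[[-0.0001, 0.0004, 0.0018], [-0.0001, 0.0004, 0.0018], [-0.0001, 0.0004, 0.0018], [-0.0001, 0.0003, 0.0018], [-0.0001, 0.0004, 0.0018]] [[-0.001, 0.0, 0.0], [-0.001, 0.0, 0.0], [-0.001, 0.0, 0.0], [-0.001, 0.0, 0.0], [-0.001, 0.0, 0.0]]
rb (array([ 453.8, -155.8,  109.7,  109.3,   45. ,  452.6, -156.2,   56.1]), 123) 1538
rb (array([ 459.5, -155. ,  115.8,  109.9,    7.1,  459.6, -155.2,   60.6]), 82) 660
```

jog_arm:
  translation:
    - [0,0.001,0.004]
    - [0,0,0.004]
    - [0,0,0]
    - [0,0,0]
    - [0,0,0]
  dr:
    - [0,0,0]
    - [0,0,0]
    - [0,0,0]
    - [0,0,0]
    - [0,0,0]
  fingers: [0.085,0.08,0.073,0.067,0.062]

```text
time_s: 23.6
ee_pos: [0.6438, 0.1507, 0.072]
orientation: [2.459, 1.954, 0.001]
ft_force: [-0.7, -0.5, -0.3]
gripper_width: 0.0622
```

jog_arm:
  translation:
    - [0,0,0]
    - [0,0,0]
    - [0,0,0]
    - [0,0,0]
    - [0,0,0]
  dr:
    - [0,0,0]
    - [0,0,0]
    - [0,0,0]
    - [0,0,0]
    - [0,0,0]
  fingers: [0.058,0.054,0.048,0.04,0.04]

```text
time_s: 24.1
ee_pos: [0.6438, 0.1507, 0.072]
orientation: [2.459, 1.954, 0.001]
ft_force: [-1.4, -0.0, 6.2]
gripper_width: 0.0559
```

jog_arm:
  translation:
    - [0,0,-0.005]
    - [0,0,-0.015]
    - [0,0,-0.02]
    - [0,0,-0.02]
    - [0,0,-0.015]
  dr:
    - [0,0,0]
    - [0,0,0]
    - [0,0,0]
    - [0,0,0]
    - [0,0,0]
  fingers: [0.04,0.04,0.04,0.04,0.04]

```text
time_s: 24.6
ee_pos: [0.6438, 0.1507, 0.1485]
orientation: [2.459, 1.954, 0.002]
ft_force: [0.2, 0.2, -1.1]
gripper_width: 0.0557
```

```bash
python3 plan.py .455 -.156 .138 77 15
```

```text
t 24.6 pos [0.6438 0.1507 0.1485] total dr [ 0.002 -0.    -0.001] w 0.0557
[[-0.0228, -0.0076, 0.0007], [-0.0227, -0.0077, 0.0007], [-0.0228, -0.0076, 0.0006], [-0.0227, -0.0077, 0.0007], [-0.0228, -0.0076, 0.0007]] [[0.0, -0.0, -0.0], [0.0, -0.0, -0.0], [0.0, -0.0, -0.0], [0.0, -0.0, -0.0], [0.0, -0.0, -0.0]]
[[-0.0228, -0.0077, 0.0007], [-0.0227, -0.0076, 0.0006], [-0.0228, -0.0077, 0.0007], [-0.0228, -0.0076, 0.0007], [-0.0227, -0.0076, 0.0007]] [[0.0, -0.0, -0.0], [0.0, -0.0, -0.0], [0.0, -0.0, -0.0], [0.0, -0.0, -0.0], [0.0, -0.0, -0.0]]
[[-0.0228, -0.0077, 0.0006], [-0.0227, -0.0076, 0.0007], [-0.0228, -0.0077, 0.0007], [-0.0228, -0.0076, 0.0007], [-0.0227, -0.0077, 0.0007]] [[0.0, -0.0, -0.0], [0.0, -0.0, -0.0], [0.0, -0.0, -0.0], [0.0, -0.0, -0.0], [0.0, -0.0, -0.0]]
```

jog_arm:
  translation:
    - [-0.013,-0.004,0]
    - [-0.024,-0.008,0]
    - [-0.024,-0.008,0]
    - [-0.024,-0.008,0]
    - [-0.024,-0.008,0]
  dr:
    - [0,0,0]
    - [0,0,0]
    - [0,0,0]
    - [0,0,0]
    - [0,0,0]
  fingers: [0.04,0.04,0.04,0.04,0.04]

```text
time_s: 25.1
ee_pos: [0.5823, 0.0512, 0.1456]
orientation: [-2.459, -1.954, 0.002]
ft_force: [0.1, -0.7, -1.1]
gripper_width: 0.0556
```

jog_arm:
  translation:
    - [-0.024,-0.008,0]
    - [-0.024,-0.008,0]
    - [-0.024,-0.008,0]
    - [-0.024,-0.008,0]
    - [-0.024,-0.008,0]
  dr:
    - [0,0,0]
    - [0,0,0]
    - [0,0,0]
    - [0,0,0]
    - [0,0,0]
  fingers: [0.04,0.04,0.04,0.04,0.04]

```text
time_s: 25.6
ee_pos: [0.5161, -0.0564, 0.1458]
orientation: [-2.459, -1.954, 0.001]
ft_force: [-0.3, 0.7, -1.1]
gripper_width: 0.0559
```

jog_arm:
  translation:
    - [-0.024,-0.008,0]
    - [-0.024,-0.008,0]
    - [-0.024,-0.008,0.002]
    - [-0.024,-0.008,0.004]
    - [-0.016,-0.007,0.005]
  dr:
    - [0,0,0]
    - [0,0,0]
    - [0,0,0]
    - [0,0,0]
    - [0,0,0]
  fingers: [0.04,0.04,0.04,0.04,0.04]

```text
time_s: 26.1
ee_pos: [0.4527, -0.1568, 0.1349]
orientation: [-2.46, -1.953, 0.001]
ft_force: [0.5, 0.2, -1.5]
gripper_width: 0.0558
```

jog_arm:
  translation:
    - [0,0,0.01]
    - [0,0,0.016]
    - [0,0,0.016]
    - [0,0,0.016]
    - [0,0,0.012]
  dr:
    - [0,0,0]
    - [0,0,0]
    - [0,0,0]
    - [0,0,0]
    - [0,0,0]
  fingers: [0.04,0.04,0.04,0.04,0.04]

```text
time_s: 26.6
ee_pos: [0.454, -0.155, 0.0639]
orientation: [-2.459, -1.954, 0.001]
ft_force: [0.3, 0.7, -1.0]
gripper_width: 0.0555
```

```bash
python3 plan.py .455 -.156 .055 77 5
```

```text
t 26.6 pos [ 0.454  -0.155   0.0639] total dr [-0.001 -0.    -0.001] w 0.0555
[[-0.0001, 0.0003, 0.0018], [-0.0002, 0.0002, 0.0018], [-0.0001, 0.0003, 0.0017], [-0.0002, 0.0002, 0.0018], [-0.0001, 0.0003, 0.0018]] [[-0.0, -0.0, -0.0], [-0.0, -0.0, -0.0], [-0.0, -0.0, -0.0], [-0.0, -0.0, -0.0], [-0.0, -0.0, -0.0]]
```

jog_arm:
  translation:
    - [0,0.001,0.004]
    - [0,0,0.003]
    - [0,0,0.002]
    - [0,0,0.001]
    - [0,0,0]
  dr:
    - [0,0,0]
    - [0,0,0]
    - [0,0,0]
    - [0,0,0]
    - [0,0,0]
  fingers: [0.04,0.04,0.04,0.04,0.04]

```text
time_s: 27.1
ee_pos: [0.4556, -0.1558, 0.0556]
orientation: [2.459, 1.954, 0.0]
ft_force: [0.0, 0.1, -1.0]
gripper_width: 0.0557
```

jog_arm:
  translation:
    - [0,0,0.001]
    - [0,0,0.001]
    - [0,0,0]
    - [0,0,0]
    - [0,0,0]
  dr:
    - [0,0,0]
    - [0,0,0]
    - [0,0,0]
    - [0,0,0]
    - [0,0,0]
  fingers: [0.04,0.04,0.04,0.04,0.04]

```text
time_s: 27.6
ee_pos: [0.4555, -0.1558, 0.0533]
orientation: [2.46, 1.954, -0.0]
ft_force: [-0.4, -0.0, -0.9]
gripper_width: 0.0556
```

jog_arm:
  translation:
    - [0,0,0.001]
    - [0,0,0.001]
    - [0,0,0]
    - [0,0,0]
    - [0,0,0]
  dr:
    - [0,0,0]
    - [0,0,0]
    - [0,0,0]
    - [0,0,0]
    - [0,0,0]
  fingers: [0.04,0.04,0.04,0.04,0.04]

```text
time_s: 28.1
ee_pos: [0.4555, -0.1558, 0.0519]
orientation: [2.459, 1.954, 0.0]
ft_force: [-3.5, 0.8, 11.3]
gripper_width: 0.0551
```

jog_arm:
  translation:
    - [0,0,-0.0005]
    - [0,0,0]
    - [0,0,0]
    - [0,0,0]
    - [0,0,0]
  dr:
    - [0,0,0]
    - [0,0,0]
    - [0,0,0]
    - [0,0,0]
    - [0,0,0]
  fingers: [0.045,0.058,0.066,0.074,0.082]

```text
time_s: 28.6
ee_pos: [0.4554, -0.1558, 0.0517]
orientation: [-2.46, -1.954, 0.0]
ft_force: [-0.0, 0.3, -1.4]
gripper_width: 0.0818
```

jog_arm:
  translation:
    - [0,0,0]
    - [0,0,-0.01]
    - [0,0,-0.02]
    - [0,0,-0.03]
    - [0,0,-0.03]
  dr:
    - [0,0,0]
    - [0,0,0]
    - [0,0,0]
    - [0,0,0]
    - [0,0,0]
  fingers: [0.085,0.085,0.085,0.085,0.085]

```text
time_s: 29.1
ee_pos: [0.4552, -0.1557, 0.1433]
orientation: [-2.459, -1.954, 0.0]
ft_force: [0.3, -0.4, 1.0]
gripper_width: 0.0849
```

jog_arm:
  translation:
    - [-0.02,0,-0.03]
    - [-0.04,0,-0.03]
    - [-0.04,0,-0.02]
    - [-0.04,0,0]
    - [-0.02,0,0]
  dr:
    - [0,0,0]
    - [0,0,0]
    - [0,0,0]
    - [0,0,0]
    - [0,0,0]
  fingers: [0.085,0.085,0.085,0.085,0.085]

```text
time_s: 29.6
ee_pos: [0.4185, -0.3142, 0.2234]
orientation: [2.459, 1.951, 0.0]
ft_force: [0.1, -0.1, 0.3]
gripper_width: 0.0852
```

```bash
python3 snap.py 6; python3 - <<'E'
from m import *
for n in("top6","scene6"):
  print(n); measure(load(n),dict(
 rp=(.454,-.156,.06,.058,.1,.07), rb=(.455,-.155,.1,.011,.03,.02), sp=(.451,.227,.06,.056,.1,.068),sb=(.45,.225,.1,.011,.03,.02), op=(.618,-.17,.08,.051,.1,.062),ob=(.62,-.17,.12,.011,.03,.02),jar=(.574,.001,.05,.035,.1,.042)))
E
```

```text
top6
rp (array([ 453. , -155.2,   53.7,   54.4,   45. ,  453. , -154.6,   28.2]), 64) 136
rb (array([ 4.532e+02, -1.564e+02,  1.079e+02,  1.111e+02,  4.000e-01,
        4.527e+02, -1.561e+02,  5.600e+01]), 124) 1281
sp (array([448.6, 227. ,  53.9,  56.3,   7.1, 447.8, 227.2,  36. ]), 84) 225
sb (array([450. , 226.7, 103.4, 107.3,   7.4, 450.6, 227.4,  71.1]), 159) 1187
op (array([ 615.3, -172.8,   51.2,   87.2,   10. ,  615.8, -172.5,   47.9]), 104) 267
ob (array([ 618.8, -173.8,   92.4,  136.4,   10.3,  619.5, -173.5,   78.8]), 167) 1149
jar (array([5.770e+02, 6.000e-01, 4.010e+01, 3.980e+01, 5.000e-01, 5.775e+02,
       1.200e+00, 2.170e+01]), 47) 233
scene6
rp (array([ 458.2, -154.7,   63.9,   52.9,   10.7,  458.6, -152.1,   33. ]), 43) 119
rb (array([ 462. , -153.4,  112.2,  110.5,   16.3,  458. , -154. ,   60.7]), 98) 444
sp (array([455. , 228.7,  60.1,  57.3,   7.3, 455. , 228.2,  40. ]), 57) 167
sb (array([451.7, 228.6, 116.1, 106.8,   7.1, 453.7, 229.7,  73.5]), 132) 526
op (array([ 623.2, -170.2,   60.9,   82.6,   11.3,  622. , -169.4,   47.6]), 77) 234
ob (array([ 623.9, -171.2,  103.6,  133.8,   10.7,  625.1, -169.7,   78.6]), 153) 700
jar (array([582.1,   2.2,  45.8,  40.3,   7.2, 582.3,   4.2,  24.2]), 35) 133
```

View pics/top6.png

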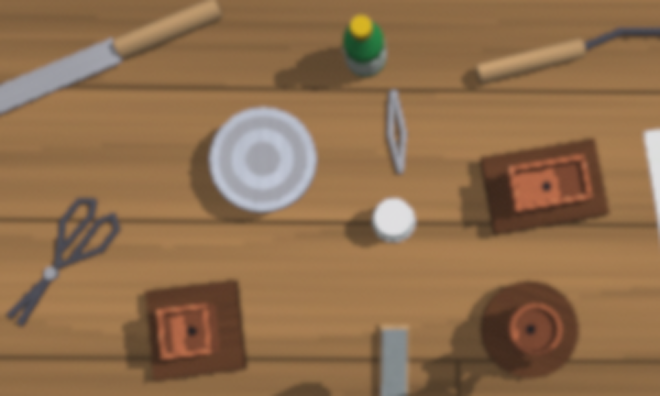

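View pics/scene6.png

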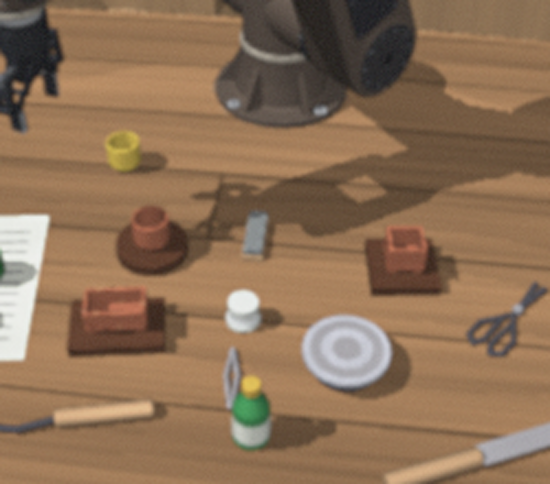

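All three pots stand on their own boards: round at (530,328), square at (185,330) and oblong at (550,183) in the top view. The measured centres agree within about 4 mm and the sides within 1°. The jar has not moved. I'll settle briefly and hand in.

jog_arm:
  translation:
    - [0,0,0]
    - [0,0,0]
    - [0,0,0]
    - [0,0,0]
    - [0,0,0]
  dr:
    - [0,0,0]
    - [0,0,0]
    - [0,0,0]
    - [0,0,0]
    - [0,0,0]
  fingers: [0.085,0.085,0.085,0.085,0.085]

```text
time_s: 30.2
ee_pos: [0.4195, -0.3112, 0.2218]
orientation: [2.459, 1.955, -0.0]
ft_force: [0.6, -0.4, 0.5]
gripper_width: 0.0851
```

```bash
python3 -c "
from station import *
print(finish_job())"
```

```text
the job is handed in; nothing more can be done
None
```

All three pots now stand on the boards of their own shape, and I handed the job in at about 30 s; no verdict was reported. I parked the round pot on the turntable, then moved the oblong pot and the square pot to their boards, and last the round pot from the turntable to its own. Each pot was lowered slowly until contact was felt (9–15 N), then released.

- **Centring and sides:** In the last top view each pot was within about 4 mm of its board's centre (limit 15 mm). The square and oblong pots' sides were within about 1° of their boards'.
- **Upright and bystanders:** In the pictures the pots looked upright. The jar measured unmoved, and the bottle and shears looked untouched, though I did not measure those two.
- **Disagreement between cameras:** The scene camera put things about 2–8 mm farther out in x than the top camera. That comes partly from the near faces it sees and partly from calibration. It shifts pots and boards alike, and pot against board it also stayed within about 5 mm.

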